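Grip the jam jar in the ratchet jar vice

TASK

The jam jar stands loosely between the jaws of the jar vice. Flip the ratchet's direction pawl over to the closing side, then swing the vice's handle back and forth until the jaws hold the jar firmly. It is glass, so stop as soon as the handle has gone clearly stiff and do not crack it; let go, and leave the other things on the worktop standing where they are.

Things in the scene. Friction and masses are not known exactly. Their poses are not given: they have to be found in the camera images.
- vice: Jar vice fixed to the worktop, wooden base plate 110 (x) x 290 (y) x 14 mm. Origin on the worktop under the vertical axis of ratchet wheel and handle, z up. In its axes: jar's place and fixed V jaw to +y (jaws up to z 76 mm), handle to -y, robot on the -x side at yaw 0. A microwave, 0.3 m high, stands close behind the jar end.
- ratchet_axis (a point): Centre of the steel ratchet wheel (65 mm across, 20 round teeth, top at z 59 mm), on the axis of wheel and handle, 55 mm above the worktop; axes as the vice. The wheel turning clockwise from above closes the jaws, 14 mm per rad; friction holds it where it is left.
- jaw: Moving jaw between wheel and jar, flat rubber face 60 wide x 52 mm high; closes along the vice's +y. Origin 19 mm behind its face, at worktop height. 15 to 30 mm of closing are left at the start. The wheel drives it through a stiff spring: once it bears on the jar it hardly moves, while its force grows about 60 N per mm (15 N per degree of wheel).
- jar: Jam jar, glass, 65 mm across (62 mm where the jaws bear), 94 mm high, origin at the centre of its underside, z up. Stands loose on the base plate (z 14 mm) between the jaws; once gripped its axis is near x 0, y 148 mm in the vice's axes.
- handle (a joint): Handle swing, rad, plus = anticlockwise from above, stops at -0.65 and 0.65; at 0 it points to -y of the vice. Stays where left. Pawl on the closing side: the clockwise (falling) stroke turns the wheel and closes the jaws, the rising stroke clicks back over the teeth (1 to 6 N; up to 0.31 rad is lost before the next tooth takes). Opening side: the reverse.
- grip (a point): Middle (z 75 mm) of the upright wooden grip post on the handle's end, 140 mm from the axis: diameter 20, top z 103; bar under it 26 wide, top z 41. Push square to the handle: idle closing stroke 7 to 10 N moving, 0 to 5 N once stopped. On the jar it grows 0.6 N per mm: firm (jaw over 20 N) at 12 to 15 N moving, 6 to 9 stopped; cracks (jaw 120 N) from 17 moving.
- pawl (a joint): Direction pawl on the handle, rad, -0.27 to 0.27, spring-snapped to either side: minus = opening (always at the start), plus = closing side; 0.09 to 0.27 in size as its end rides on a tooth or lies in a gap. Plus = clockwise from above about its pivot, on the handle 48 mm out from the axis.
- pawl_tab (a point): Middle (z 79 mm) of the pawl lever's upright thumb tab: 8 mm thick across the handle, 14 along it, z 66 to 92; lever top z 67. It stands near the wheel's centre, 4 to 13 mm to one side of the handle's centre line; pushed square to the handle over that line (1 to 3 N) it snaps across. Closing side: +x of the vice, with the handle at 0.
- mug: Two-tone mug, 78 mm wide (116 with its handle), 101 high, origin at the centre of its underside; stands behind the vice. Leave it.
- salt_pot: Turned salt pot, 38 mm diameter, 98 high, origin at the centre of its underside; stands in front of the vice, on the robot's side. Leave it.
- pepper_pot: Turned pepper pot, 36 mm diameter, 92 high, at the left. Origin at the centre of its underside. Leave it.
There are look-alikes about, which are no part of the job. Leave any red look-alike of the jar alone.

How it is judged:
On the way, in this order (a step that is already met when the one before it is completed fails the run):
1. the pawl is flipped to the closing side (value of joint pawl above 0.06 rad), for 0.2 s.
2. the jaw bears firmly on the jar (contact force between jaw and jar above 20 N), for 0.2 s.
At the end, for the whole second after the job is handed in: The jar stands upright (within 0.1 rad) and at rest in the V jaw (axis within 6 mm of 148 mm along the vice's y), the moving jaw presses it with more than 20 N, the pawl is on the closing side (above 0.06) and the handle is at rest (contact force between jaw and jar above 20 N and value of joint pawl above 0.06 rad and angle between jar's own z axis and vertical below 0.1 rad and y of jar in the frame of vice between 0.142 and 0.154 m and linear speed of jar below 0.01 m/s and velocity of joint handle between -0.1 and 0.1 rad/s); the robot touches nothing.
It fails at once if the glass is cracked: jaw presses the jar with more than 120 N (contact force between jaw and jar above 120 N).
It fails at once if the jar is tipped or lifted out (angle between jar's own z axis and vertical above 0.35 rad or height (world z) of jar above 0.04 m).
It fails at once if the mug or a pot is shifted more than 30 mm or knocked over (distance of any of mug, salt_pot, pepper_pot from where it was at the start of the episode above 0.03 m or angle between any of mug, salt_pot, pepper_pot's own z axis and vertical above 0.5 rad).
It also fails if it takes over 72 s, if anything falls off the work surface, if the arm or the gripper's body presses on something with over 40 N, if the wrist force passes 120 N, or if a joint passes its speed limit or range.

ROBOT

A 7-joint arm with a two-finger parallel gripper is mounted at the origin on a cart in front of the work surface, level with it; the furniture and walls round the work are solid. World frame = base frame: x ahead of the robot, y to its left, z up, the work surface at z = 0. Lengths are in m, angles in rad, forces in N, time in s.
With the tool pointing down it reaches from about 0.4 to 0.75 m from the base axis. Payload 19.5 kg.
Tool frame: the origin (TCP) lies midway between the tips of the shut fingers; the grasp point (between the pads) lies 19 mm behind it (tcp_to_grasp is the z of the grasp point in the tool frame, in m); z points along the fingers, y is the line along which they close (so a half turn about z gives the same grasp; the last joint's range is limited). The gripper opens to 85 mm and grips with 20 to 120 N. Pads are 22 mm wide; open, the fingers measure 114 mm over their backs; the gripper's body (76 mm by 85 mm) begins 54 mm behind the grasp point. The pads swing forward as they close: fully open they stand 13 mm farther back than shut.
Start: joints at [-1.334, 0.707, -0.028, 1.485, 0.022, 0.951, -0.075], TCP at [0.158, 0.553, 0.231] pointing down, gripper open.
Joint ranges: [-2.71, 2.71], [-0.32, 2.16], [-1.57, 1.52], [0, 2.45], [-1.46, 4.6], [0, 2.02], [-2.83, 2.83]. Speed limits (rad/s): [1.89, 1.89, 2.57, 2.57, 3.01, 3.01, 3.01].

INTERFACE

Orientations are given as a rotation vector (axis times angle).
In Python, from rig import * gives the robot as it stands. The module is installed in compiled form; this text tells all that it offers.
- The arm moves only by the shell command python3 -m creep 'ROWS'. ROWS is JSON, a list that holds one entry, the list of rows, each a list of 7 numbers: the gripper's target within -1 to 1 (shut at 1, half-way at 0, fully open at -1), then the shift along the tool's x, y, z in m, then the turn, a rotation vector about the tool's x, y, z in degrees. In form: [[[jaw, dx, dy, dz, wx, wy, wz], ...]]. A call has exactly 10 rows; each row is the pose to reach, as a shift and turn from the pose commanded when the call began, along the tool's axes at that moment; what a row does not reach only later rows make up. A row lasts 1/10 s, in which the tool goes at most 50 mm and 8.59 degrees, less where a joint would pass 70% of its speed; a pose out of reach is approached as far as the arm can. A call with a gripper value outside its range is refused whole. The fingers move at their own pace and stop on an object; the grip force is fixed at half the most. Time passes only in rows, so rows that repeat a pose let the fingers close, or fill a call up. It gives the time, the measured TCP pose, the force, the opening and the grip force at its end, in the units of the state.
- get_state(): the state, without advancing time (a new reading comes with each control period).
- read_camera(name): name is "scene" or "top"; returns a dict with "img" (420x560x3 uint8, blue, green, red), "mtx" (3x3 intrinsics, pixels), "cam_to_world" (4x4, takes a point from camera to world coordinates). Camera axes: x right, y down, z forward; pixel columns grow to the right and rows downward; lengths in m; the calibration is good to about 2 mm. A picture is of the moment at which its call begins. There is no depth.
- job_done(): hands the job in; it is judged then, once.
The state is a dict: "t": time; "qpos": joint angles; "qd": joint speeds; "joint_torque": joint torques, N m; "ee_pos": TCP position; "orientation": TCP orientation; "wrist_force": force on the tool from outside, world axes, zero at the start; "torque": the same for the moment, N m; "gripper_width": opening from 0.0 (shut) to 1.0 (fully open); "finger_force": force on a finger pad.
Only numpy, scipy, OpenCV 4.12 (cv2) and the standard library are available. Lean on these libraries where they do the work, as an engineer would, in place of code of your own. Each camera call takes 0.05 s, during which the arm holds its last target. There are 200 camera calls.

## Working session

There is one attempt and no reset: what is moved stays moved. The work goes in short steps, Python scripts to look and compute and a shell command to move; the robot and the scene stay as the last step left them, time stands still between calls to the robot, and variables do not carry over. Pictures are saved under pics/ and viewed, at most 10 in all, crops included, and the job is handed in when it is done.

```bash
mkdir -p pics
cat > h.py <<'E'
from rig import *
import numpy as np, cv2
from scipy.spatial.transform import Rotation as R
def pix(c,p):
    q=np.linalg.inv(c["cam_to_world"])@np.append(p,1); u=c["mtx"]@q[:3]; return u[:2]/u[2]
def ray(c,u,v,z):
    T=c["cam_to_world"]; d=T[:3,:3]@np.linalg.inv(c["mtx"])@[u,v,1]; o=T[:3,3]; return o+d*(z-o[2])/d[2]
E
python3 - <<'E'
from h import *
for n in("scene","top"):
    c=read_camera(n); cv2.imwrite(f"pics/{n}0.png",c["img"]); print(n,c["cam_to_world"].round(3).tolist(),c["mtx"].round(1).tolist())
s=get_state(); print(s)
E
```

```text
scene [[-0.749, -0.512, 0.42, 0.177], [-0.663, 0.575, -0.48, 0.411], [0.004, -0.638, -0.77, 0.731], [0.0, 0.0, 0.0, 1.0]] [[382.5, 0.0, 276.5], [0.0, 382.5, 205.5], [0.0, 0.0, 1.0]]
top [[0.008, -0.995, 0.101, 0.412], [-1.0, -0.008, -0.003, -0.005], [0.004, -0.101, -0.995, 1.284], [0.0, 0.0, 0.0, 1.0]] [[446.7, 0.0, 275.9], [0.0, 446.7, 205.5], [0.0, 0.0, 1.0]]
{'t': 0.1, 'qpos': array([-1.33370311,  0.70702287, -0.02761269,  1.48492611,  0.02202275,
        0.95088443, -0.07549626]), 'qd': array([-0.00093358,  0.00054595, -0.00190887, -0.0005963 ,  0.00130562,
       -0.00073645,  0.00093448]), 'joint_torque': array([ 1.95661036e-03, -8.84280968e+01,  1.23617861e+00, -2.36454749e+01,
        1.69632729e-02,  4.99456830e-03,  3.15985130e-05]), 'ee_pos': array([0.15818338, 0.55258553, 0.23089068]), 'orientation': array([-4.36479548e-01, -3.11103996e+00,  1.46715804e-03]), 'wrist_force': array([-0.12481143,  0.41815803, -0.16726644]), 'torque': array([-0.04223515, -0.00975507,  0.02057818]), 'finger_force': 0.0, 'gripper_width': 0.998756933848186}
```

View pics/scene0.png

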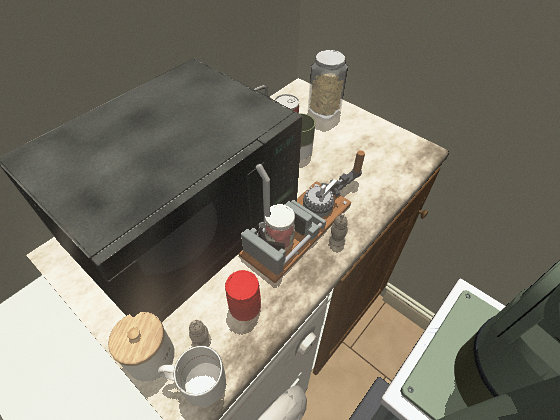

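View pics/top0.png

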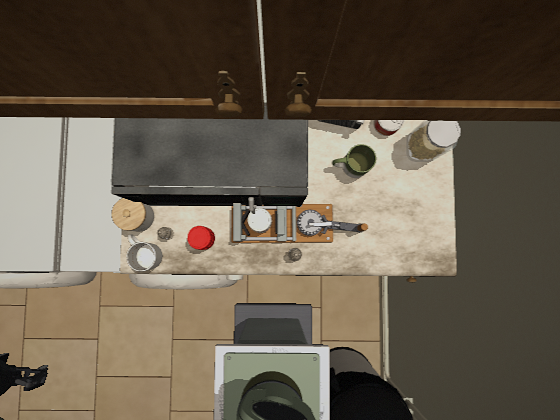

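The scene view shows the vice with its jar (280,215), wheel (320,197) and grip post (360,160). The microwave is behind it and the salt pot is at (339,233). In the top view the wheel is at about (311,223), grip at (364,227), jar lid at (259,219) and salt pot at (294,255). Candidates for the jar are the white-lidded jar in the vice at top (259,219), the red look-alike at (200,238) and the jars at (388,127) and (433,138). The description points to the one in the vice.

Run:
```python
from h import *
t=cv2.imread("pics/top0.png"); s=cv2.imread("pics/scene0.png")
a=cv2.resize(t[190:270,220:380],None,fx=5,fy=5,interpolation=cv2.INTER_CUBIC)[:,:800]
cv2.imwrite("pics/topc.png",a)
cv2.imwrite("pics/scc.png",cv2.resize(s[140:270,235:385],None,fx=4.5,fy=4.5,interpolation=cv2.INTER_CUBIC))
c=read_camera("top")
for n,u,v,z in(("wheel",311,223,.059),("grip",364.5,227,.103),("jar",259,219,.108),("salt",294,255,.098),("red",200,238,.1),("mug",360,160,.1),("edge",300,273,0),("cab",300,120,.5),("micro",307,205,.0)): print(n,ray(c,u,v,z).round(3))
```

```text
wheel [ 0.49  -0.106  0.059]
grip [ 0.477 -0.244  0.103]
jar [0.496 0.035 0.108]
salt [ 0.402 -0.058  0.098]
red [0.445 0.191 0.1  ]
mug [ 0.658 -0.235  0.1  ]
edge [ 0.351 -0.08   0.   ]
cab [ 0.647 -0.05   0.5  ]
micro [ 0.545 -0.099  0.   ]
```

View pics/topc.png

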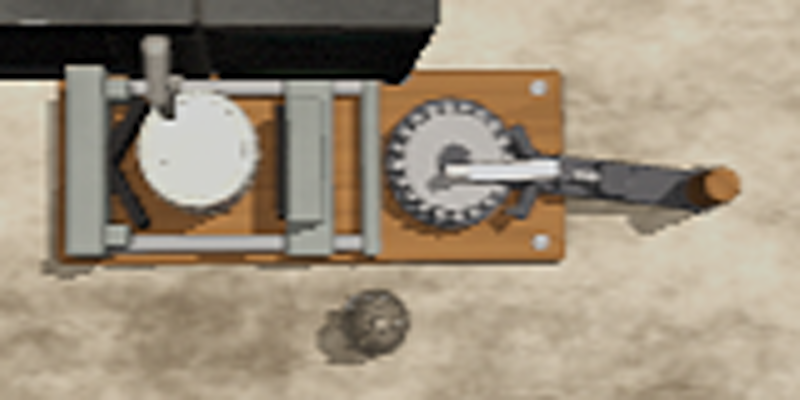

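View pics/scc.png

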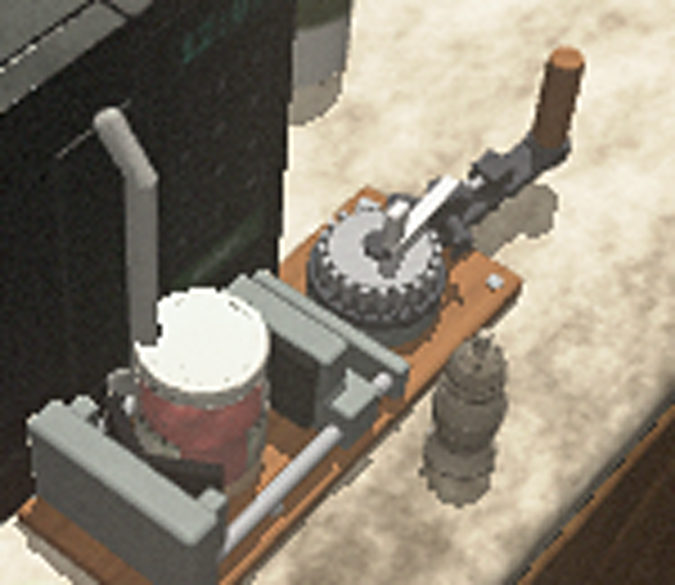

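Top crop: wheel centre is at crop (450,163) with the handle running right to the post top (718,187). The pawl lever is the white bar (445–560,168), and the salt pot is at (378,322). The jar in the vice has a white lid and red contents, so it is the right one. To pin the tab, I project its expected outline and zoom.

```bash
cat >> h.py <<'E'
def rel(targets,yaws=None,tilts=None):
    """tool-frame rows for world TCP positions, orientation: base x->+y,y->+x,z down, yaw deg about world z, tilt deg about world y then"""
    s=get_state(); R0=R.from_rotvec(s["orientation"])
    for i,p in enumerate(targets):
        yw=0 if yaws is None else yaws[i]; tl=(0,0) if tilts is None else tilts[i]
        Rt=R.from_euler("z",yw,degrees=True)*R.from_euler("xy",tl,degrees=True)*R.from_matrix(np.array([[0,1,0],[1,0,0],[0,0,-1.]]))
        print((R0.inv().apply(np.array(p)-s["ee_pos"])).round(4).tolist(),(R0.inv()*Rt).as_rotvec(degrees=True).round(1).tolist())
E
python3 - <<'E'
from h import *
C={n:read_camera(n) for n in("top","scene")}
O=np.array([.490,-.106,0]); th=-.09; e=np.array([np.sin(th),-np.cos(th),0]); n=np.array([np.cos(th),np.sin(th),0])
out=[]
for nm in C:
    c=C[nm]; img=c["img"]; u0,v0=pix(c,O+[0,0,.07]).astype(int); k=7
    cr=cv2.resize(img[v0-27:v0+27,u0-28:u0+28],None,fx=k,fy=k,interpolation=cv2.INTER_CUBIC)
    f=lambda p:tuple(((pix(c,p)-[u0-28,v0-27]+.5)*k).astype(int))
    w=cr.copy()
    for a in np.arange(0,6.28,.3): cv2.circle(w,f(O+[.0325*np.cos(a),.0325*np.sin(a),.059]),2,(0,255,0),-1)
    for off,col in((-.008,(0,0,255)),(.008,(255,0,0))):
        P=O+n*off
        for z in(.066,.092): cv2.polylines(w,[np.array([f(P+e*i+n*j+[0,0,z]) for i,j in((-.007,-.004),(.007,-.004),(.007,.004),(-.007,.004))])],True,col,1)
    out.append(np.vstack([cr,w]))
im=np.hstack(out); im=cv2.resize(im,None,fx=.75,fy=.75,interpolation=cv2.INTER_AREA); print(im.shape)
cv2.imwrite("pics/tab.png",im)
c=C["top"]
for u,v in((307,205),(312,118),(307,188)): print(ray(c,u,v,.3).round(3))
rel([[.40,.25,.30],[.42,-.12,.22]],tilts=[(0,0),(0,0)])
E
```

```text
(567, 588, 3)
[ 0.514 -0.077  0.3  ]
[ 0.712 -0.088  0.3  ]
[ 0.552 -0.077  0.3  ]
[-0.3158, -0.2245, -0.0688] [-0.0, 0.0, 74.0]
[-0.4368, -0.5747, 0.0114] [-0.0, 0.0, 74.0]
```

View pics/tab.png

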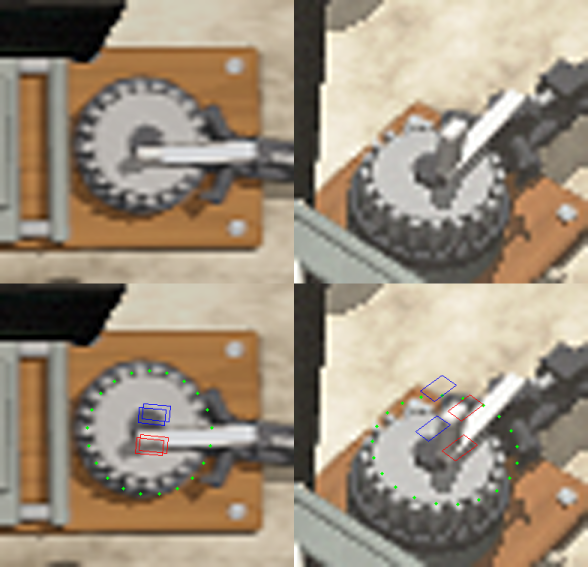

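The projections match the tab on the robot side of the handle's line, at about x 0.485, y -0.106. Moving over.

```bash
python3 -m creep '[[[1,-0.316,-0.224,-0.07,0,0,74],[1,-0.316,-0.224,-0.07,0,0,74],[1,-0.316,-0.224,-0.07,0,0,74],[1,-0.316,-0.224,-0.07,0,0,74],[1,-0.316,-0.224,-0.07,0,0,74],[1,-0.316,-0.224,-0.07,0,0,74],[1,-0.316,-0.224,-0.07,0,0,74],[1,-0.316,-0.224,-0.07,0,0,74],[1,-0.316,-0.224,-0.07,0,0,74],[1,-0.316,-0.224,-0.07,0,0,74]]]'
python3 -c "
from h import *
rel([[.42,-.115,.22],[.445,-.115,.22],[.445,-.11,.075]])"
```

```text
t: 1.25
ee_pos: [0.4007, 0.25, 0.3013]
orientation: [2.224, 2.218, 0.0]
wrist_force: [0.1, 1.2, -0.6]
gripper_width: 0.002
finger_force: 0.0
[-0.365, 0.0203, 0.0813] [0.0, 0.0, -0.2]
[-0.3649, 0.0453, 0.0813] [0.0, 0.0, -0.2]
[-0.3599, 0.0453, 0.2263] [0.0, 0.0, -0.2]
```

```bash
python3 -m creep '[[[1,-0.36,0.02,0.08,0,0,0],[1,-0.36,0.02,0.08,0,0,0],[1,-0.36,0.02,0.08,0,0,0],[1,-0.36,0.02,0.08,0,0,0],[1,-0.36,0.02,0.08,0,0,0],[1,-0.36,0.02,0.08,0,0,0],[1,-0.36,0.02,0.08,0,0,0],[1,-0.36,0.03,0.08,0,0,0],[1,-0.36,0.045,0.14,0,0,0],[1,-0.36,0.045,0.18,0,0,0]]]'
python3 - <<'E'
from h import *
rel([[.445,-.11,.075]])
o=[]
for n in("top","scene"):
    c=read_camera(n); u,v=pix(c,np.array([.475,-.12,.08])).astype(int); o.append(cv2.resize(c["img"][v-32:v+32,u-40:u+40],None,fx=5,fy=5,interpolation=cv2.INTER_CUBIC))
cv2.imwrite("pics/near.png",np.hstack(o))
E
```

```text
t: 2.25
ee_pos: [0.447, -0.109, 0.1218]
orientation: [2.215, 2.225, 0.004]
wrist_force: [1.7, 0.5, -1.1]
gripper_width: -0.001
finger_force: 0.0
[-0.001, -0.0022, 0.0468] [0.2, -0.0, 0.3]
```

View pics/near.png

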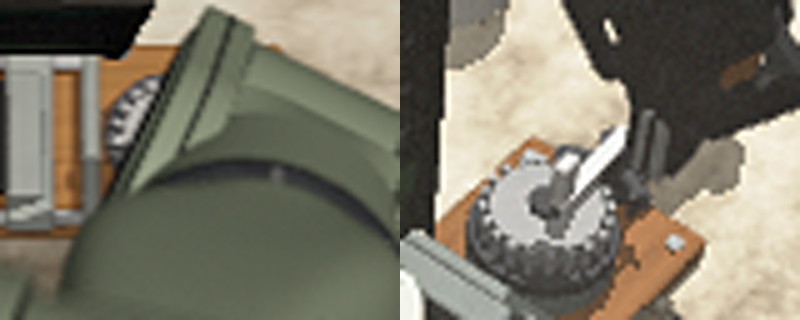

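The scene crop shows the shut fingertips at (650,130), in front of the tab top at (568,165). The tab is clear of them, so I lower and push.

```bash
python3 -m creep '[[[1,0,0,0.03,0,0,0],[1,0,0,0.047,0,0,0],[1,0,0,0.047,0,0,0],[1,0,0,0.047,0,0,0],[1,0,0.005,0.047,0,0,0],[1,0,0.01,0.047,0,0,0],[1,0,0.015,0.047,0,0,0],[1,0,0.02,0.047,0,0,0],[1,0,0.023,0.047,0,0,0],[1,0,0.025,0.047,0,0,0]]]'
python3 - <<'E'
from h import *
c=read_camera("scene"); u,v=pix(c,np.array([.475,-.12,.08])).astype(int); cv2.imwrite("pics/push1.png",cv2.resize(c["img"][v-32:v+32,u-40:u+40],None,fx=6,fy=6,interpolation=cv2.INTER_CUBIC))
E
```

```text
t: 3.35
ee_pos: [0.4705, -0.1094, 0.0758]
orientation: [-2.22, -2.222, 0.001]
wrist_force: [-2.1, -0.8, 0.3]
gripper_width: 0.003
finger_force: 0.8
```

View pics/push1.png

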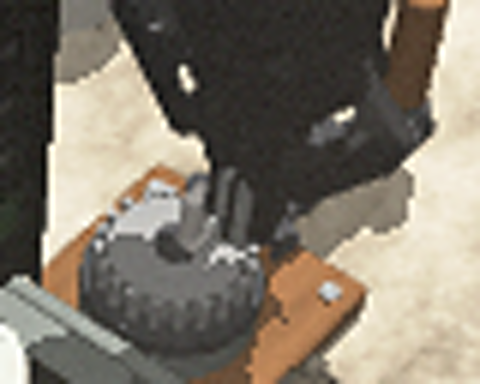

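The fingers at (232,205) are touching the tab at (197,205), so I keep pushing.

```bash
python3 -m creep '[[[1,0,0.002,0,0,0,0],[1,0,0.004,0,0,0,0],[1,0,0.005,0,0,0,0],[1,0,0.006,0,0,0,0],[1,0,0.007,0,0,0,0],[1,0,0.008,0,0,0,0],[1,0,0.009,0,0,0,0],[1,0,0.01,0,0,0,0],[1,0,0.01,0,0,0,0],[1,0,0.01,0,0,0,0]]]'
```

```text
t: 4.4
ee_pos: [0.4804, -0.1095, 0.0759]
orientation: [2.221, 2.222, -0.0]
wrist_force: [0.5, -0.5, -0.8]
gripper_width: 0.003
finger_force: 0.0
```

```bash
python3 -m creep '[[[1,0,-0.01,0,0,0,0],[1,0,-0.02,0,0,0,0],[1,0,-0.02,-0.04,0,0,0],[1,0,-0.02,-0.09,0,0,0],[0,-0.05,-0.02,-0.11,0,0,0],[0,-0.09,-0.01,-0.11,0,0,0],[0,-0.135,-0.003,-0.11,0,0,0],[0,-0.135,-0.003,-0.11,0,0,0],[0,-0.135,-0.003,-0.11,0,0,0],[0,-0.135,-0.003,-0.11,0,0,0]]]'
python3 - <<'E'
from h import *
c=read_camera("scene"); u,v=pix(c,np.array([.475,-.14,.08])).astype(int); a=cv2.resize(c["img"][v-35:v+35,u-40:u+40],None,fx=5,fy=5,interpolation=cv2.INTER_CUBIC)
b=cv2.resize(cv2.imread("pics/scene0.png")[v-35:v+35,u-40:u+40],None,fx=5,fy=5,interpolation=cv2.INTER_CUBIC)
cv2.imwrite("pics/flip.png",np.hstack([a,b]))
s=get_state();print(s["ee_pos"],s["gripper_width"],s["wrist_force"])
E
```

```text
t: 5.4
ee_pos: [0.4775, -0.2435, 0.1858]
orientation: [-2.219, -2.222, -0.0]
wrist_force: [0.1, 0.7, 0.9]
gripper_width: 0.498
finger_force: 0.0
[ 0.47761346 -0.24338237  0.18591106] 0.5053479471009277 [ 0.14076966  0.34665992 -0.1212526 ]
```

View pics/flip.png

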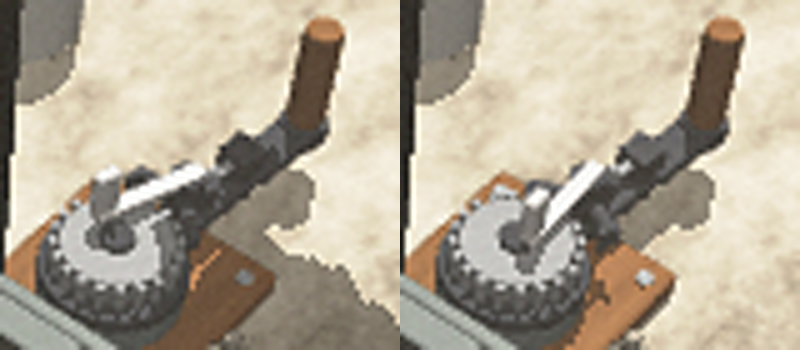

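The left crop (now) shows the tab at (105,190), across the handle line from where it was at (535,205) in the right crop. The pawl is flipped and the post (322,25) hasn't moved. Next I refine the post position and descend around it.

```bash
cat >> h.py <<'E'
def arc(A,r,degs,z):
    rel([[A[0]+r*np.sin(np.radians(d)),A[1]-r*np.cos(np.radians(d)),z] for d in degs],yaws=degs)
E
python3 - <<'E'
from h import *
c=read_camera("scene"); u,v=pix(c,np.array([.475,-.14,.08])).astype(int)
print("post",ray(c,u-40+322/5,v-35+27/5,.103).round(4), "wheel now",ray(c,u-40+115/5,v-35+245/5,.059).round(4))
c=read_camera("top"); print("jawface",ray(c,277.4,223,.076).round(4))
arc([.490,-.106],.14,[-5.5],.062)
E
```

```text
post [ 0.4781 -0.2391  0.103 ] wheel now [ 0.4881 -0.095   0.059 ]
jawface [ 0.4878 -0.0136  0.076 ]
[-0.0018, -0.0011, 0.124] [-0.0, -0.0, 5.6]
```

```bash
python3 -m creep '[[[0,0,-0.001,0.04,0,0,5.6],[0,0,-0.001,0.08,0,0,5.6],[0,0,-0.001,0.11,0,0,5.6],[0,0,-0.001,0.124,0,0,5.6],[0,0,-0.001,0.124,0,0,5.6],[0.35,0,-0.001,0.124,0,0,5.6],[0.35,0,-0.001,0.124,0,0,5.6],[0.35,0,-0.001,0.124,0,0,5.6],[0.35,0,-0.001,0.124,0,0,5.6],[0.35,0,-0.001,0.124,0,0,5.6]]]'
python3 -c "
from h import *
arc([.490,-.103],.14,[0,6,12,18,24,30,33],.062)"
```

```text
t: 6.55
ee_pos: [0.4766, -0.2446, 0.0622]
orientation: [2.326, 2.11, 0.0]
wrist_force: [-0.9, -0.7, -0.1]
gripper_width: 0.326
finger_force: 0.0
[0.0028, 0.0131, 0.0002] [0.0, 0.0, -5.6]
[0.005, 0.0276, 0.0002] [0.0, 0.0, -11.6]
[0.0087, 0.0418, 0.0002] [0.0, 0.0, -17.6]
[0.0139, 0.0555, 0.0003] [0.0, 0.0, -23.6]
[0.0204, 0.0686, 0.0003] [0.0, 0.0, -29.6]
[0.0283, 0.081, 0.0003] [0.0, 0.0, -35.6]
[0.0327, 0.0868, 0.0003] [0.0, 0.0, -38.6]
```

```bash
python3 -m creep '[[[0.35,0.002,0.006,0,0,0,-2.5],[0.35,0.003,0.013,0,0,0,-5.6],[0.35,0.004,0.021,0,0,0,-8.6],[0.35,0.005,0.028,0,0,0,-11.6],[0.35,0.009,0.042,0,0,0,-17.6],[0.35,0.014,0.0555,0,0,0,-23.6],[0.35,0.02,0.0686,0,0,0,-29.6],[0.35,0.028,0.081,0,0,0,-35.6],[0.35,0.0325,0.087,0,0,0,-38.6],[0.35,0.0325,0.087,0,0,0,-38.6]]]'
python3 -c "
from h import *
arc([.490,-.103],.14,[27,21,15,9,3,-3,-9,-15,-21,-27,-33],.062)"
```

```text
t: 7.55
ee_pos: [0.5669, -0.22, 0.0618]
orientation: [1.495, 2.763, 0.001]
wrist_force: [-0.1, -0.2, -0.8]
gripper_width: 0.322
finger_force: 0.0
[0.0008, -0.0154, -0.0003] [0.0, -0.0, 6.2]
[0.0031, -0.0299, -0.0003] [0.0, -0.0, 12.2]
[0.007, -0.044, -0.0003] [0.0, -0.0, 18.2]
[0.0123, -0.0577, -0.0003] [0.0, -0.0, 24.2]
[0.0189, -0.0708, -0.0003] [0.0, -0.0, 30.2]
[0.027, -0.083, -0.0003] [0.0, -0.0, 36.2]
[0.0362, -0.0944, -0.0003] [0.0, -0.0, 42.2]
[0.0466, -0.1047, -0.0003] [0.0, -0.0, 48.2]
[0.058, -0.1139, -0.0003] [0.0, -0.0, 54.2]
[0.0703, -0.1219, -0.0003] [0.0, -0.0, 60.2]
[0.0834, -0.1285, -0.0003] [0.0, -0.0, 66.2]
```

```bash
python3 -m creep '[[[0.35,0,-0.011,0,0,0,4.2],[0.35,0.001,-0.021,0,0,0,8.2],[0.35,0.003,-0.03,0,0,0,12.2],[0.35,0.007,-0.044,0,0,0,18.2],[0.35,0.009,-0.051,0,0,0,21.2],[0.35,0.0123,-0.0577,0,0,0,24.2],[0.35,0.019,-0.0708,0,0,0,30.2],[0.35,0.0228,-0.077,0,0,0,33.2],[0.35,0.027,-0.083,0,0,0,36.2],[0.35,0.0362,-0.0944,0,0,0,42.2]]]'
python3 -c "
from h import *
arc([.490,-.103],.14,[-15,-21,-27,-30,-33],.062)"
```

```text
t: 8.55
ee_pos: [0.4683, -0.2416, 0.0621]
orientation: [2.393, 2.033, 0.002]
wrist_force: [7.4, 2.1, -1.2]
gripper_width: 0.326
finger_force: 3.3
[0.001, -0.0149, 0.0001] [0.1, -0.0, 5.7]
[0.0032, -0.0294, 0.0] [0.1, -0.0, 11.7]
[0.0069, -0.0435, -0.0] [0.1, -0.0, 17.7]
[0.0093, -0.0505, -0.0] [0.1, -0.0, 20.7]
[0.0121, -0.0572, -0.0] [0.1, -0.0, 23.7]
```

```bash
python3 -m creep '[[[0.35,0,-0.007,0,0,0,2.8],[0.35,0.001,-0.015,0,0,0,5.7],[0.35,0.002,-0.022,0,0,0,8.7],[0.35,0.003,-0.0294,0,0,0,11.7],[0.35,0.005,-0.0365,0,0,0,14.7],[0.35,0.007,-0.0435,0,0,0,17.7],[0.35,0.008,-0.047,0,0,0,19.2],[0.35,0.0093,-0.0505,0,0,0,20.7],[0.35,0.0107,-0.0538,0,0,0,22.2],[0.35,0.012,-0.057,0,0,0,23.7]]]'
python3 -c "
from h import *
arc([.490,-.103],.14,[-31,-25,-19,-13,-7,-1,5,11,17,23,29,34],.062)"
```

```text
t: 9.55
ee_pos: [0.4138, -0.2212, 0.0622]
orientation: [2.758, 1.5, 0.002]
wrist_force: [7.0, 1.3, -0.0]
gripper_width: 0.325
finger_force: 3.3
[0.0007, 0.0044, 0.0002] [0.1, -0.0, -1.9]
[0.0019, 0.019, 0.0003] [0.1, 0.0, -7.9]
[0.0047, 0.0334, 0.0003] [0.1, 0.0, -13.9]
[0.009, 0.0474, 0.0003] [0.1, 0.0, -19.9]
[0.0147, 0.0609, 0.0004] [0.1, 0.0, -25.9]
[0.0218, 0.0737, 0.0004] [0.1, 0.0, -31.9]
[0.0302, 0.0857, 0.0004] [0.1, 0.0, -37.9]
[0.0398, 0.0968, 0.0004] [0.1, 0.0, -43.9]
[0.0505, 0.1068, 0.0005] [0.1, 0.1, -49.9]
[0.0622, 0.1156, 0.0005] [0.1, 0.1, -55.9]
[0.0747, 0.1232, 0.0005] [0.1, 0.1, -61.9]
[0.0857, 0.1285, 0.0005] [0.1, 0.1, -66.9]
```

Still idle (7 N). Next is the return stroke.

```bash
python3 -m creep '[[[0.35,0.001,0.006,0,0,0,-2.5],[0.35,0.002,0.019,0,0,0,-7.9],[0.35,0.0047,0.0334,0,0,0,-13.9],[0.35,0.009,0.0474,0,0,0,-19.9],[0.35,0.0147,0.0609,0,0,0,-25.9],[0.35,0.0218,0.0737,0,0,0,-31.9],[0.35,0.03,0.0857,0,0,0,-37.9],[0.35,0.04,0.0968,0,0,0,-43.9],[0.35,0.0505,0.1068,0,0,0,-49.9],[0.35,0.062,0.1156,0,0,0,-55.9]]]'
python3 -m creep '[[[0.35,0.006,0.0118,0,0,0,-4],[0.35,0.011,0.0175,0,0,0,-7.5],[0.35,0.011,0.0175,0,0,0,-9],[0.35,0.011,0.0175,0,0,0,-9],[0.35,0.011,0.0175,0,0,0,-9],[0.35,0.011,0.0175,0,0,0,-9],[0.35,0.011,0.0175,0,0,0,-9],[0.35,0.011,0.0175,0,0,0,-9],[0.35,0.011,0.0175,0,0,0,-9],[0.35,0.011,0.0175,0,0,0,-9]]]'
python3 - <<'E'
from h import *
arc([.490,-.103],.14,[33,27,21,15,9,3,-3],.062)
c=read_camera("top"); cv2.imwrite("pics/t2.png",c["img"])
# jaw block/crosshead edges: row profile across vice, compare with start
a=cv2.imread("pics/top0.png")
for im in(a,c["img"]): print(im[212:216,225:310].mean(0).mean(1).astype(int).tolist())
E
```

```text
t: 10.55
ee_pos: [0.5439, -0.2324, 0.0619]
orientation: [-1.726, -2.625, 0.003]
wrist_force: [-0.9, -1.5, -1.0]
gripper_width: 0.325
finger_force: 0.6
t: 11.55
ee_pos: [0.5555, -0.2145, 0.0619]
orientation: [-1.523, -2.748, 0.0]
wrist_force: [0.5, -0.3, -0.3]
gripper_width: 0.322
finger_force: 0.0
[-0.0107, 0.006, -0.0001] [-0.0, 0.0, -1.0]
[-0.0102, -0.0087, -0.0001] [-0.0, 0.0, 5.0]
[-0.0081, -0.0232, -0.0001] [-0.0, 0.0, 11.0]
[-0.0046, -0.0374, -0.0001] [-0.0, 0.0, 17.0]
[0.0004, -0.0512, -0.0001] [-0.0, 0.0, 23.0]
[0.0069, -0.0643, -0.0001] [-0.0, 0.0, 29.0]
[0.0146, -0.0767, -0.0001] [-0.0, 0.0, 35.0]
[193, 192, 195, 201, 167, 133, 99, 56, 113, 147, 153, 153, 155, 157, 157, 127, 79, 61, 70, 60, 45, 36, 21, 62, 142, 204, 193, 153, 132, 133, 201, 211, 209, 209, 209, 208, 209, 209, 208, 209, 199, 202, 208, 195, 162, 130, 110, 100, 96, 75, 45, 35, 97, 145, 155, 154, 155, 156, 153, 140, 150, 126, 110, 120, 122, 93, 63, 105, 147, 158, 132, 117, 120, 112, 105, 106, 92, 99, 142, 133, 140, 180, 172, 161, 178]
[203, 202, 205, 212, 177, 143, 107, 61, 122, 157, 163, 163, 165, 167, 167, 137, 86, 67, 76, 66, 43, 44, 122, 192, 217, 217, 205, 167, 140, 141, 212, 222, 220, 219, 219, 219, 219, 219, 219, 217, 218, 215, 193, 149, 84, 49, 39, 126, 160, 164, 164, 165, 167, 161, 147, 161, 136, 119, 128, 127, 128, 128, 128, 128, 131, 101, 69, 113, 158, 170, 130, 81, 78, 77, 74, 72, 75, 70, 95, 98, 98, 118, 118, 116, 123]
```

```bash
python3 -m creep '[[[0.35,-0.0107,0.005,0,0,0,0],[0.35,-0.0107,0.001,0,0,0,2],[0.35,-0.0102,-0.0087,0,0,0,5],[0.35,-0.0095,-0.016,0,0,0,8],[0.35,-0.008,-0.0232,0,0,0,11],[0.35,-0.0065,-0.03,0,0,0,14],[0.35,-0.0046,-0.0374,0,0,0,17],[0.35,-0.003,-0.042,0,0,0,19],[0.35,-0.001,-0.047,0,0,0,21],[0.35,0.0004,-0.0512,0,0,0,23]]]'
python3 -c "
from h import *
arc([.490,-.103],.14,[7,5,3,1,-1,-3,-5],.062)"
```

```text
t: 12.6
ee_pos: [0.5119, -0.2407, 0.062]
orientation: [2.044, 2.385, 0.002]
wrist_force: [6.3, 5.3, -2.5]
gripper_width: 0.327
finger_force: 3.3
[-0.0005, -0.005, 0.0] [0.1, -0.0, 1.8]
[-0.0003, -0.0098, 0.0] [0.1, -0.0, 3.8]
[0.0001, -0.0147, 0.0] [0.1, -0.0, 5.8]
[0.0007, -0.0196, -0.0] [0.1, -0.0, 7.8]
[0.0014, -0.0244, -0.0] [0.1, -0.0, 9.8]
[0.0024, -0.0292, -0.0] [0.1, -0.0, 11.8]
[0.0034, -0.034, -0.0] [0.1, -0.0, 13.8]
```

```bash
python3 -m creep '[[[0.35,0,-0.0024,0,0,0,0.8],[0.35,0,-0.005,0,0,0,1.8],[0.35,0,-0.0074,0,0,0,2.8],[0.35,0,-0.0098,0,0,0,3.8],[0.35,0,-0.0122,0,0,0,4.8],[0.35,0,-0.0147,0,0,0,5.8],[0.35,0.0004,-0.0172,0,0,0,6.8],[0.35,0.0007,-0.0196,0,0,0,7.8],[0.35,0.001,-0.022,0,0,0,8.8],[0.35,0.0014,-0.0244,0,0,0,9.8]]]'
python3 -c "
from h import *
s=get_state();print(s['wrist_force'])
arc([.490,-.103],.14,[-3,-5,-7,-9,-11],.062)"
```

```text
t: 13.6
ee_pos: [0.4891, -0.2426, 0.0622]
orientation: [2.237, 2.203, 0.004]
wrist_force: [15.2, 7.2, -5.3]
gripper_width: 0.325
finger_force: 7.5
[15.2222407   7.23446507 -5.28908211]
[-0.0003, -0.0064, 0.0002] [0.2, -0.0, 2.1]
[0.0, -0.0113, 0.0001] [0.2, -0.0, 4.1]
[0.0004, -0.0161, 0.0001] [0.2, -0.0, 6.1]
[0.001, -0.021, 0.0001] [0.2, -0.0, 8.1]
[0.0018, -0.0258, 0.0001] [0.2, -0.0, 10.1]
```

Clearly stiff at 15 N, so I stop and ease off a touch.

```bash
python3 -m creep '[[[0.35,0,0.002,0,0,0,0],[0.35,0,0.002,0,0,0,0],[0.35,0,0.002,0,0,0,0],[0.35,0,0.002,0,0,0,0],[0.35,0,0.002,0,0,0,0],[0.35,0,0.002,0,0,0,0],[0.35,0,0.002,0,0,0,0],[0.35,0,0.002,0,0,0,0],[0.35,0,0.002,0,0,0,0],[0.35,0,0.002,0,0,0,0]]]'
python3 - <<'E'
from h import *
c=read_camera("top"); im=c["img"]; print(im[212:216,240:285].mean(0).mean(1).astype(int).tolist())
E
```

```text
t: 14.6
ee_pos: [0.491, -0.2428, 0.0623]
orientation: [2.236, 2.204, 0.004]
wrist_force: [11.9, 6.9, -3.1]
gripper_width: 0.325
finger_force: 6.0
[135, 84, 65, 75, 57, 82, 147, 210, 218, 217, 219, 206, 165, 138, 139, 209, 219, 217, 217, 217, 217, 217, 209, 213, 211, 196, 165, 118, 67, 39, 66, 148, 164, 161, 162, 163, 165, 149, 165, 149, 127, 125, 125, 125, 125]
```

```bash
python3 -m creep '[[[0.2,0,0.003,0,0,0,0],[0,0,0.004,0,0,0,0],[0,0,0.004,0,0,0,0],[0,0,0.004,0,0,0,0],[0,0,0.004,-0.03,0,0,0],[0,0,0.004,-0.07,0,0,0],[0,0,0.004,-0.11,0,0,0],[0,-0.03,0.004,-0.13,0,0,0],[0,-0.06,0,-0.13,0,0,0],[0,-0.06,0,-0.13,0,0,0]]]'
python3 - <<'E'
from h import *
c=read_camera("scene"); a=cv2.resize(c["img"][140:270,235:385],None,fx=4,fy=4,interpolation=cv2.INTER_CUBIC); cv2.imwrite("pics/end.png",a)
E
```

```text
t: 15.65
ee_pos: [0.487, -0.3079, 0.1924]
orientation: [2.241, 2.199, -0.003]
wrist_force: [0.5, -0.3, 0.4]
gripper_width: 0.499
finger_force: 0.0
```

View pics/end.png

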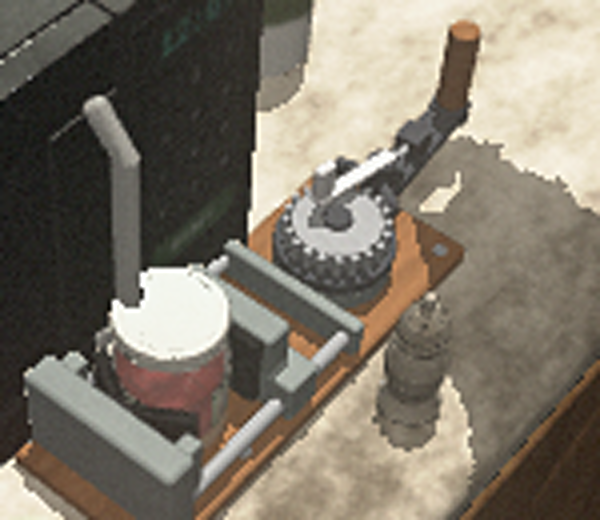

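The final picture shows the jar upright between the jaws, the tab on the far side of the handle line at (322,180) and the salt pot standing at (415,370). The gripper is clear. The top-view edges also put the jar's axis at about 148 mm, pressed by the jaw.

```bash
python3 -c "
from rig import *
print(job_done())"
```

```text
the job is handed in; nothing more can be done
None
```

The job is handed in, with no verdict returned: the pawl is on the closing side and the jar stands upright between the jaws; I stopped when the handle went clearly stiff (15 N moving, 12 N stopped), with no sign of cracking, and the gripper is clear.

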